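# Close the camera port of an imaging reader

### The arm

A 6-joint arm with a two-finger parallel gripper is mounted at the origin on the work surface. World frame = base frame: x ahead of the robot, y to its left, z up, the work surface at z = 0. Lengths are in m, angles in degrees, forces in N, time in s.
With the tool pointing down it reaches from about 0.4 to 0.825 m from the base axis. Payload 7 kg.
Tool frame: the origin (TCP) lies at the very end of the fingers, on their centre line; the grasp point (between the pads) lies 19 mm behind it; z points along the fingers, y is the line along which they close (so a half turn about z gives the same grasp; the last joint's range is limited). The gripper opens to 88 mm and grips with 3 to 60 N. Pads are 19 mm wide; open, the fingers measure 130 mm over their backs; the gripper's body (78 mm by 193 mm) begins 47 mm behind the grasp point.
Start: joints at [91.049, 20.546, 0.682, 0, -70.136, -16.507], TCP at [0.18, 0.651, 0.227] pointing down, gripper open.
Joint ranges: [-176.03, 176.03], [-82.01, 121.73], [-58.28, 71.71], [-173.87, 95.51], [-174.79, -0.11], [-173.66, 173.66]. Speed limits (degrees/s): [136.94, 136.94, 172.46, 180, 180, 180].

### API

Orientations are given as [roll, pitch, yaw] about the fixed x, y, z axes, in that order (R = Rz(yaw) Ry(pitch) Rx(roll)).
In Python, from plant import ctrl gives the robot as it stands.
- The arm moves only by the tool carry_out, never from a script. Its argument "deltas" is a list that holds one entry, the list of rows, each a list of 5 numbers: the shift along the tool's x, y, z scaled (see below), then the turn about the tool's z scaled (see below), then the opening, from -1 (shut) to 1 (fully open). A call has 1 to 5 rows; each row is the pose to reach, as a shift and turn from the pose commanded when the call began, along the tool's axes at that moment, turning the shorter way round; what a row does not reach only later rows make up. The controller multiplies each number of a shift by 20 cm and each number of a turn by 2 pi rad. A row lasts 1/10 s, in which the tool goes at most 50 mm and 8.59 degrees, less where a joint would pass 70% of its speed; a pose out of reach is approached as far as the arm can. A call with a number of a shift or a turn outside -1 to 1 is refused whole. A call with a gripper value outside its range is refused whole. The fingers move at their own pace and stop on an object; the grip force is fixed at half the most. Time passes only in rows, so rows that repeat a pose let the fingers close. It gives the time, the measured TCP pose, the force, the opening and the grip force at its end, in the units of the state.
- ctrl.get_obs(): the state, without advancing time (a new reading comes with each control period).
- ctrl.snapshot(name): name is "scene" or "top" or "wrist"; returns a dict with "color" (384x512x3 uint8, red, green, blue), "camera_matrix" (3x3 intrinsics, pixels), "R" (3x3) and "t" (3): a world point X has camera coordinates R X + t. Camera axes: x right, y down, z forward; pixel columns grow to the right and rows downward; lengths in m; the calibration is good to about 2 mm. A picture is of the moment at which its call begins. There is no depth.
- ctrl.close_job(): hands the job in; it is judged then, once.
Trained networks look in a picture, given as the dict that the camera call returned (one of the last four; its "shot" number tells which), for a name from the list of things; names that differ only in an ending like _2 or _b are one class to them, and where a whole thing is asked for, a point or a joint stands for the part that bears it (a point fixed in the world has none). Each returns a list of dicts, best first, with "p" (0 to 1); they miss things now and then, are a little off and sometimes report something else, mostly with a low value. They report only what shows in the picture. A call takes as long as a camera call. They do not tell look-alikes from the thing itself.
- ctrl.search_frame(picture, name): "centre" ([column, row] in pixels, amid what is visible of it).
- ctrl.silhouettes(picture, name): "mask" (384x512 bool, what is visible of it) and "centre" ([column, row] in pixels, amid what is visible of it).
- ctrl.spot_point(picture, name): "centre" ([column, row] in pixels: a listed point, or the origin of a listed thing).
The state is a dict: "clock": time; "joint_pos": joint angles; "qvel": joint speeds; "tau": joint torques, N m; "tool_pos": TCP position; "orientation": TCP orientation; "force": force on the tool from outside, world axes, zero at the start; "moment": the same for the moment, N m; "opening": finger opening in m; "gripper_force": force on a finger pad.
Only numpy, scipy, OpenCV 4.12 (cv2) and the standard library are available. Lean on these libraries where they do the work, as an engineer would, in place of code of your own. Each camera call takes 0.05 s, during which the arm holds its last target. There are 200 camera calls.

### The job

Close down the imaging reader's camera port: turn the red winged shutter knob clockwise until it reaches its stop, and fit the blue dust cap onto the port by squeezing its two orange tabs together, setting it flat on the collar and letting the tabs spring out under the rim so that the cap is locked on. Leave the other things on the bench where they are.

Things in the scene. Friction and masses are not known exactly. Their poses are not given: they have to be found in the camera images.
- cap_center (a point): Blue plastic dust cap, loose, 0.1 kg, right way up on the bench, 90 mm across, 48 mm tall: skirt 63 mm across and 16 mm tall (lower edge chamfered), on it a disc 90 mm across and 4 mm thick, on that two upright orange tabs 28 mm tall. This point is on its axis half-way up: 24 mm above the skirt's foot, 8 above the disc's underside, 4 above its top face. z is up, the tabs lie along x.
- tab_a_pad (a point): Middle of the flat outer face of the orange tab on the cap's +x side (face 32 mm wide along the cap's y, 28 mm tall, tab 5 mm thick), 27 mm from the cap's axis when free, 19 mm when pinched, 14 mm above the disc's top. Squeeze both tabs together along the cap's x: 54 mm over the faces when free, 38 mm pinched. 3 N starts a tab, 6 N brings it to its stop; a grip of 20 N or more pinches both and carries the cap.
- tab_b_pad (a point): The same on the cap's -x side. Each tab carries a 16 mm wide orange tooth that sticks out of the skirt, 3 to 8 mm above the skirt's foot. Free, the teeth reach 38 mm from the cap's axis; fully pinched, 30 mm, inside the skirt's outline.
- cap_tab_a (a joint): Travel of the cap's +x tab, m: 0 = sprung out (free), 0.008 = fully pinched in.
- cap_tab_b (a joint): Travel of the cap's -x tab, m: 0 = sprung out (free), 0.008 = fully pinched in.
- port_rim (a point): Centre of the flat top face of the camera port's aluminium collar on the reader. z is up, x and y are the reader's. Collar 92 mm across, 26 mm tall; opening 68 mm across through a lip 6 mm thick, and under the lip a groove 82 mm across all round. With its teeth in, the cap's skirt drops into the opening, at any yaw, until the disc lies on this face: cap_center is then 8 mm above this point.
- reader: White imaging reader with a green deck, fixed, 260 x 280 mm, deck 100 mm above the bench; origin at the centre of its underside. On the deck: the port collar at y -49 mm, the red shutter knob at y +49 mm. The cap's teeth spring out under the collar's lip when the tabs are let go (about 2 mm of play); with its teeth out the cap cannot go in and stands 13 mm too high.
- shutter_grip (a point): Middle of the red winged knob, on its vertical axis, 98 mm from the port's axis, 21 mm above the collar's top face. Turns with the knob: the wings are an upright bar along this frame's x, 74 mm long, 8 mm thick (along y), 30 mm tall (15 mm above and below here). The tips pass 15 mm from the collar, and over a low guard 33 mm below here; a round pedestal, 48 mm across, ends 21 mm below here.
- shutter (a joint): Angle of the shutter knob, rad: 0 = shutter open, 1.2 = closed, at its stop. Grows as the knob is turned clockwise seen from above. It stays where it is left; it takes about 0.06 N m to turn.
- tube_rack: Yellow tube rack, 70 x 70 mm, 44 mm tall, loose bystander standing on the bench; origin at the centre of its underside.
- ethanol: Clear bottle with a red cap, 64 mm across, 150 mm tall, loose bystander; origin at the centre of its underside.
- tip_box: Pipette tip box with a green lid, 122 x 87 mm, 75 mm tall, loose bystander; origin at the centre of its underside.
- pipette: White pipette with a blue plunger lying on the bench along its x, 240 mm long, 35 mm wide, loose bystander; origin on the bench under its axis, 100 mm from the thin tip (+x).
Not all that is in view belongs to the job. What is shaped like the part that bears cap_center but grey or pink is not meant.

How it is judged (in metres and radians):
At the end, for the whole second after the job is handed in: The cap sits on the collar: its axis within 4 mm of the port's axis, its disc within about 2.5 mm of lying on the collar's top face, upright to 0.06 rad, and both tabs sprung out again to within 3 mm of free; the shutter knob stands at 1.08 rad or more (its stop is at 1.2) (horizontal distance between cap_center and port_rim below 0.004 m and z of cap_center in the frame of port_rim between 0.005 and 0.0105 m and angle between cap_center's own z axis and vertical below 0.06 rad and value of joint each of cap_tab_a, cap_tab_b below 0.003 m and value of joint shutter above 1.08 rad); the robot touches nothing.
It fails at once if a bystander (tube rack, bottle, tip box or pipette) is moved more than 30 mm (distance of any of tube_rack, ethanol, tip_box, pipette from where it was at the start of the episode above 0.03 m).
It also fails if it takes over 54 s, if anything falls off the work surface, if the arm or the gripper's body presses on something with over 40 N, if the wrist force passes 120 N, or if a joint passes its speed limit or range.

## Working session

There is one attempt and no reset: what is moved stays moved. The work goes in short steps, Python scripts to look and compute and a tool call to move; the robot and the scene stay as the last step left them, time stands still between calls to the robot, and variables do not carry over. Pictures are saved under pics/ and viewed, at most 10 in all, crops included, and the job is handed in when it is done.

Besides the shell and the picture viewer there is one more tool, called after "Call:" in YAML: its name, and indented under it one key for each argument. carry_out: Moves the arm, as the interface text tells. Its arguments: {"type":"object","properties":{"deltas":{"type":"array"}},"required":["deltas"]}

```bash
mkdir -p pics
cat > h.py <<'E'
import numpy as np, cv2
from plant import ctrl
def ray(s,px):
    K,R,t=s["camera_matrix"],np.array(s["R"]),np.array(s["t"])
    d=R.T@np.linalg.inv(K)@np.array([px[0],px[1],1.]); return -R.T@t,d/np.linalg.norm(d)
def atz(s,px,z):
    o,d=ray(s,px); return o+d*(z-o[2])/d[2]
def tri(L):
    A=np.zeros((3,3));b=np.zeros(3);rs=[ray(s,p) for s,p in L]
    for o,d in rs:
        P=np.eye(3)-np.outer(d,d);A+=P;b+=P@o
    X=np.linalg.solve(A,b)
    return X,max(np.linalg.norm((np.eye(3)-np.outer(d,d))@(X-o)) for o,d in rs)
E
python3 - <<'E'
from h import *
np.set_printoptions(precision=4,suppress=True)
S={n:ctrl.snapshot(n) for n in("scene","top","wrist")}
cv2.imwrite("pics/a.png",np.vstack([S["scene"]["color"],S["top"]["color"]])[:,:,::-1][::1])
cv2.imwrite("pics/s.png",S["scene"]["color"][:,:,::-1]);cv2.imwrite("pics/t.png",S["top"]["color"][:,:,::-1]);
o=ctrl.get_obs();print(o["tool_pos"],o["orientation"],o["opening"])
for n in["cap_center","tab_a_pad","port_rim","shutter_grip","reader","tube_rack","ethanol","tip_box","pipette"]:
  for k,s in S.items():
    print(n,k,[(np.round(r["centre"],1).tolist(),round(r["p"],2)) for r in ctrl.spot_point(s,n)])
for k,s in S.items(): print(k,ray(s,(256,192)))
E
```

```text
[0.1799 0.6502 0.2258] [179.9276  -0.008  -15.4626] 0.08780869956300215
cap_center scene [([266.7, 282.1], 0.96), ([228.2, 254.6], 0.89), ([200.8, 220.9], 0.67)]
cap_center top [([326.7, 141.0], 0.95), ([310.7, 227.9], 0.9), ([322.1, 182.8], 0.61)]
cap_center wrist []
tab_a_pad scene [([225.6, 258.0], 0.6), ([261.9, 288.8], 0.59), ([209.0, 224.1], 0.5)]
tab_a_pad top [([308.9, 215.4], 0.58), ([327.8, 175.8], 0.54), ([330.4, 137.7], 0.43)]
tab_a_pad wrist []
port_rim scene [([277.1, 185.2], 0.65)]
port_rim top [([236.2, 179.4], 0.85)]
port_rim wrist []
shutter_grip scene [([298.1, 167.3], 0.42)]
shutter_grip top [([212.3, 170.5], 0.62), ([238.7, 180.4], 0.17)]
shutter_grip wrist []
reader scene [([281.3, 197.3], 0.65)]
reader top [([227.9, 185.8], 0.71)]
reader wrist []
tube_rack scene [([173.3, 251.1], 0.93)]
tube_rack top [([351.6, 226.7], 0.83)]
tube_rack wrist []
ethanol scene [([295.6, 133.2], 0.59)]
ethanol top [([142.5, 227.4], 0.96)]
ethanol wrist []
tip_box scene [([208.2, 313.1], 0.57)]
tip_box top [([367.5, 158.1], 0.92), ([351.3, 224.5], 0.68)]
tip_box wrist []
pipette scene [([132.9, 273.7], 0.63)]
pipette top [([389.3, 242.6], 0.88)]
pipette wrist []
scene (array([ 1.0051, -0.6337,  1.1898]), array([-0.3422,  0.4787, -0.8086]))
top (array([0.2522, 0.0044, 1.5329]), array([ 0.2001,  0.0095, -0.9797]))
wrist (array([0.2556, 0.6291, 0.384 ]), array([-0.2847,  0.0682, -0.9562]))
```

View pics/s.png

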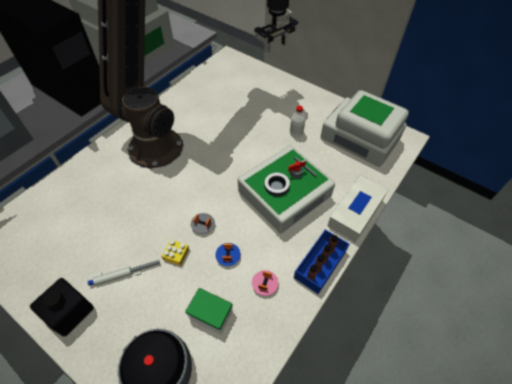

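View pics/t.png

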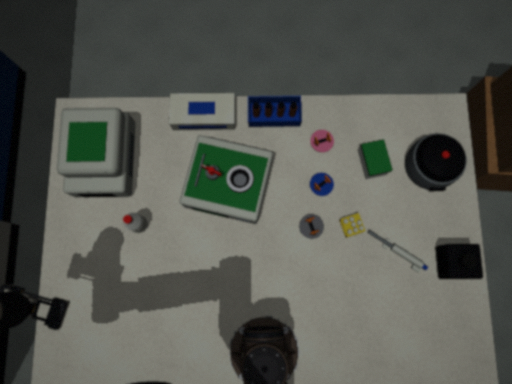

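The blue cap is at about (228,255) in scene and (322,183) in top. The collar is at (277,185) / (238,179) and the knob at (298,167) / (212,171). The pink and grey look-alikes sit on either side of the cap.

Run:
```python
from h import *
np.set_printoptions(precision=4,suppress=True)
s=ctrl.snapshot("scene");t=ctrl.snapshot("top")
for n,a,b in[("cap",(228.2,254.6),(322.1,182.8)),("port",(277.1,185.2),(237.5,179.0)),("knob",(298.1,167.3),(212.3,170.5)),("reader",(281.3,197.3),(227.9,185.8))]:
    print(n,tri([(s,a),(t,b)]))
print(atz(t,(322.1,182.8),.024),atz(t,(238.7,179),.126),atz(t,(212.3,170.5),.147))
w=ctrl.snapshot("wrist");o=ctrl.get_obs();print(w["R"],w["t"],w["camera_matrix"])
```

```text
cap (array([ 0.5934, -0.2228,  0.0248]), np.float64(0.0018595077118076513))
port (array([0.5906, 0.0821, 0.1039]), np.float64(0.0005846701893215863))
knob (array([0.6169, 0.1701, 0.1403]), np.float64(0.0049164662015004695))
reader (array([ 0.5928,  0.124 , -0.0197]), np.float64(0.002105720311186098))
[ 0.5924 -0.2243  0.024 ] [0.5858 0.0772 0.126 ] [0.6114 0.1658 0.147 ]
[[-0.2668 -0.9637  0.0006]
 [-0.923   0.2557  0.2876]
 [-0.2773  0.0762 -0.9577]] [ 0.6744 -0.0356  0.3915] [[286.9082   0.     253.6212]
 [  0.     286.9082 190.4668]
 [  0.       0.       1.    ]]
```

Call:
carry_out:
  deltas:
    - [[0.3,0.2,-0.3,0,1],[0.5,0.35,-0.4,0,1],[0.7,0.5,-0.4,0,1],[0.9,0.66,-0.4,0,1],[0.9,0.66,-0.4,0,1]]

```text
clock: 2.15
tool_pos: [0.3192, 0.4736, 0.3076]
orientation: [-179.9, -0.0, -15.5]
force: [1.0, -0.1, -0.4]
opening: 0.0878
gripper_force: 0.0
```

Call:
carry_out:
  deltas:
    - [[0.9,0.66,0,0,0.2],[0.9,0.66,0,0,0.2],[0.9,0.66,0,0,0.2],[0.9,0.66,0,0,0.2],[0.9,0.66,0,0,0.2]]

```text
clock: 2.65
tool_pos: [0.4581, 0.2972, 0.307]
orientation: [-180.0, -0.0, -15.6]
force: [1.0, 0.8, -0.4]
opening: 0.0549
gripper_force: 0.0
```

Call:
carry_out:
  deltas:
    - [[0.9,0.66,0,0,0.2],[0.9,0.66,0,0,0.2],[0.9,0.66,0,0,0.2],[0.9,0.66,0,0,0.2],[0.9,0.66,0,0,0.2]]

```text
clock: 3.15
tool_pos: [0.5965, 0.1218, 0.3063]
orientation: [180.0, -0.0, -15.6]
force: [-0.3, 0.1, 0.1]
opening: 0.0526
gripper_force: 0.0
```

```bash
cat > look.py <<'E'
from h import *
import sys
np.set_printoptions(precision=4,suppress=True)
w=ctrl.snapshot("wrist");o=ctrl.get_obs();print(o["clock"],o["tool_pos"],o["orientation"],o["opening"],o["joint_pos"])
cv2.imwrite("pics/%s.png"%sys.argv[1],w["color"][:,:,::-1])
for n,z in[("cap_center",.024),("tab_a_pad",.042),("port_rim",.126),("shutter_grip",.147)]:
    for r in ctrl.spot_point(w,n): print(n,r["centre"],round(r["p"],2),atz(w,r["centre"],z))
E
python3 look.py w1
```

```text
3.2 [0.5974 0.1206 0.306 ] [179.9105   0.     -15.6486] 0.052405161626593956 [ 29.7936  12.162   -0.6864   0.0644 -77.2154  44.5435]
cap_center [478.9, 98.1] 0.8 [ 0.5917 -0.2199  0.024 ]
cap_center [456.0, 204.6] 0.63 [ 0.4327 -0.1755  0.024 ]
tab_a_pad [497.5, 81.9] 0.83 [ 0.6099 -0.2327  0.042 ]
port_rim [296.0, 167.6] 0.81 [0.5881 0.0705 0.126 ]
shutter_grip [208.0, 176.5] 0.91 [0.6103 0.1713 0.147 ]
```

View pics/w1.png

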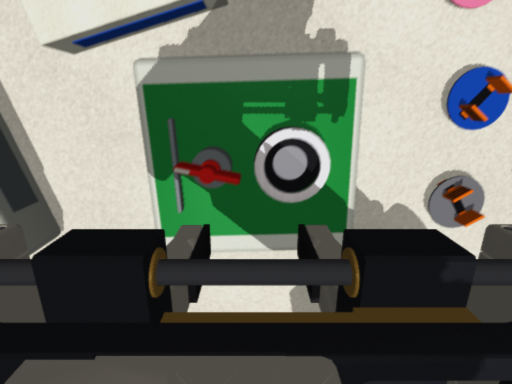

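Wrist view: knob centre is near (208,174) with the wing running from (177,168) to (241,181). The collar is at (292,163) and the blue cap at (478,98). Next I'll get precise fits by colour.

```bash
cat > fit.py <<'E'
from h import *
def red(w,z=.162):
    h=cv2.cvtColor(w["color"],cv2.COLOR_RGB2HSV)
    m=(((h[...,0]<6)|(h[...,0]>172))&(h[...,1]>150)&(h[...,2]>70)).astype(np.uint8)
    n,l,st,c=cv2.connectedComponentsWithStats(m);i=1+np.argmax(st[1:,4])
    ys,xs=np.where(l==i)
    W=np.array([atz(w,p,z)[:2] for p in zip(xs,ys)],np.float32)
    return cv2.minAreaRect(W),len(xs)
def port(w,guess,z=.126,r=.034):
    # radial bright->dark edge of the opening, in world coordinates at rim height
    g=cv2.GaussianBlur(cv2.cvtColor(w["color"],cv2.COLOR_RGB2GRAY),(3,3),0).astype(np.float32)
    K,R,t=w["camera_matrix"],np.array(w["R"]),np.array(w["t"]);c=np.array(guess,float)
    rr=np.arange(.024,.056,.0005)
    for _ in range(4):
        out={}
        for lo,hi,s,name in((.028,.040,1,"in"),(.040,.054,-1,"out")):
            P=[]
            for a in np.linspace(0,2*np.pi,90,endpoint=False):
                X=np.c_[c[0]+rr*np.cos(a),c[1]+rr*np.sin(a),np.full(len(rr),z)]
                q=(X@R.T+t)@K.T;q=(q[:,:2]/q[:,2:]).astype(np.float32)
                v=cv2.remap(g,q[:,:1],q[:,1:],cv2.INTER_LINEAR)[:,0];d=np.gradient(v)*s
                k=np.where((rr>lo)&(rr<hi),d,-9).argmax()
                if d[k]>2:P.append(X[k,:2])
            P=np.array(P);A=np.c_[2*P,np.ones(len(P))];ok=np.ones(len(P),bool)
            for _ in range(4):
                x=np.linalg.lstsq(A[ok],(P[ok]**2).sum(1),rcond=None)[0]
                rad=np.sqrt(x[2]+x[:2]@x[:2]);e=abs(np.linalg.norm(P-x[:2],axis=1)-rad);ok=e<max(.0008,1.5*np.median(e))
            out[name]=(x[:2],rad,ok.sum(),e[ok].mean())
        c=out["in"][0]
    return out
E
python3 - <<'E'
from fit import *
w=ctrl.snapshot("wrist")
print(red(w));print(port(w,(.588,.0705)))
print(atz(w,(177,168),.162),atz(w,(241,181),.162))
E
```

```text
(((0.6183860898017883, 0.16878747940063477), (0.07109270989894867, 0.025681639090180397), 72.57833862304688), 850)
{'in': (array([0.59033486, 0.07624236]), np.float64(0.03361356361023323), np.int64(89), np.float64(0.00023570561245279096)), 'out': (array([0.59006642, 0.07622392]), np.float64(0.04539606566395609), np.int64(90), np.float64(0.0002811591192707118))}
[0.6290533  0.20054537 0.162     ] [0.59674945 0.1382233  0.162     ]
```

Call:
carry_out:
  deltas:
    - [[0.009,-0.257,0.2,-0.109,0],[0.009,-0.257,0.2,-0.109,0],[0.009,-0.257,0.2,-0.109,0],[0.009,-0.257,0.2,-0.109,0],[0.009,-0.257,0.2,-0.109,0]]

```text
clock: 3.95
tool_pos: [0.6095, 0.1756, 0.2667]
orientation: [-180.0, -0.0, 24.3]
force: [0.5, -0.3, 0.6]
opening: 0.0436
gripper_force: 0.0
```

Call:
carry_out:
  deltas:
    - [[0,0,0,-0.109,0],[0,0,0,-0.109,0],[0,0,0,-0.109,0],[0,0,0,-0.109,0],[0,0,0,-0.109,0]]

```text
clock: 4.45
tool_pos: [0.6095, 0.1754, 0.267]
orientation: [180.0, -0.0, 63.5]
force: [-0.1, 0.1, 0.4]
opening: 0.0438
gripper_force: 0.0
```

```bash
python3 look.py w2; python3 -c "
from fit import *
w=ctrl.snapshot('wrist');print(red(w));print(port(w,(.590,.0762)))"
```

```text
4.5 [0.6096 0.1754 0.267 ] [179.9861  -0.0316  63.6543] 0.04344992311990845 [ 33.6479  15.4665  -1.2788  -0.0039 -73.2204 120.0075]
tab_a_pad [259.5, 190.3] 0.46 [0.6011 0.1379 0.042 ]
port_rim [279.3, 260.2] 0.66 [0.5936 0.0739 0.126 ]
shutter_grip [257.4, 186.0] 0.55 [0.6132 0.1722 0.147 ]
(((0.6140771508216858, 0.17378394305706024), (0.07453488558530807, 0.020944982767105103), 63.75054168701172), 768)
{'in': (array([0.59101268, 0.07476659]), np.float64(0.035886018116904186), np.int64(36), np.float64(0.00025299097368422334)), 'out': (array([0.59006777, 0.07641548]), np.float64(0.04579092163765841), np.int64(47), np.float64(0.00024078211469199729))}
```

View pics/w2.png

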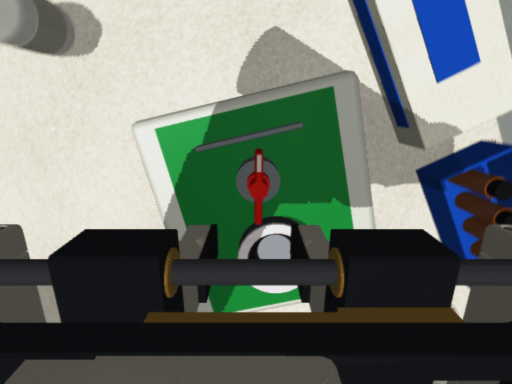

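The wing stands upright in the picture at column 259, about 5 mm off the tool centre line. I'll correct that and descend to grip it.

Call:
carry_out:
  deltas:
    - [[-0.009,0.026,0.2,0,0],[-0.009,0.026,0.4,0,0],[-0.009,0.026,0.6,0,0],[-0.009,0.026,0.67,0,0],[-0.009,0.026,0.67,0,0]]

```text
clock: 5.25
tool_pos: [0.6131, 0.1695, 0.1307]
orientation: [-179.9, 0.2, 63.0]
force: [-0.3, 0.1, 0.6]
opening: 0.0439
gripper_force: 0.0
```

Call:
carry_out:
  deltas:
    - [[0,0,0,0,-1],[0,0,0,0,-1],[0,0,0,0,-1],[0,0,0,0,-1],[0,0,0,0,-1]]

```text
clock: 5.75
tool_pos: [0.6131, 0.1717, 0.1345]
orientation: [-179.9, -0.1, 63.0]
force: [-8.0, 6.5, 8.2]
opening: 0.0218
gripper_force: 30.0
```

Call:
carry_out:
  deltas:
    - [[0,0,0,0.02,-1],[0,0,0,0.04,-1],[0,0,0,0.06,-1],[0,0,0,0.08,-1],[0,0,0,0.1,-1]]

```text
clock: 6.25
tool_pos: [0.6131, 0.1717, 0.1345]
orientation: [-179.9, -0.1, 26.8]
force: [-9.2, 5.8, 7.8]
opening: 0.0217
gripper_force: 30.0
```

```bash
python3 look.py w3; python3 -c "
from fit import *
o=ctrl.get_obs();print(o['force'],o['moment'],o['gripper_force'])
w=ctrl.snapshot('wrist');print(red(w))"
```

```text
6.3 [0.6131 0.1717 0.1345] [-179.8629   -0.0759   26.2829] 0.021458748681448193 [ 33.0985  20.9551 -11.3354  -0.1506 -57.6179  83.265 ]
port_rim [287.0, 207.2] 0.6 [0.6382 0.1604 0.126 ]
shutter_grip [253.9, 248.4] 0.66 [0.6137 0.1709 0.147 ]
[-9.70312038  6.1764961   7.47904561] [ 2.50506347  3.53612115 -0.03815889] 29.99850422143936
(((0.6342992186546326, 0.1816357523202896), (0.04124670475721359, 0.018725791946053505), 27.063575744628906), 1680)
```

View pics/w3.png

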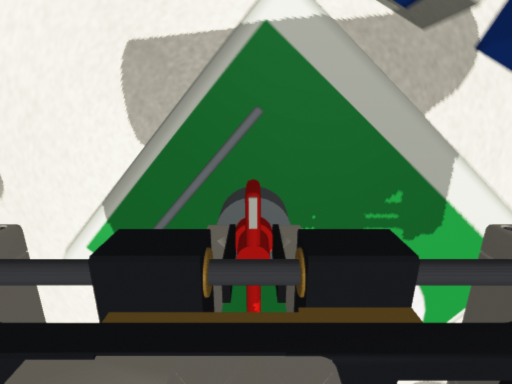

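The knob is turning with the gripper: the wing is still vertical in the picture at column 253, and the fingers hold the round hub. I'll turn the rest.

Call:
carry_out:
  deltas:
    - [[0,0,0,0.02,-1],[0,0,0,0.04,-1],[0,0,0,0.06,-1],[0,0,0,0.08,-1],[0,0,0,0.1,-1]]

```text
clock: 7.05
tool_pos: [0.6147, 0.1715, 0.1345]
orientation: [-179.8, -0.1, -9.2]
force: [-0.6, 3.3, 1.2]
opening: 0.0219
gripper_force: 30.0
```

```bash
python3 -c "
from fit import *
w=ctrl.snapshot('wrist');o=ctrl.get_obs();print(o['orientation'],o['force'],o['moment'],o['gripper_force'],red(w))"
```

```text
[-1.79843652e+02 -1.12203597e-01 -9.64333977e+00] [-4.14348914  5.03873002  3.93972491] [1.89829431 1.33533153 0.19860057] 30.001237392425537 (((0.6369614005088806, 0.16879791021347046), (0.019242897629737854, 0.04055127128958702), 88.3001708984375), 1724)
```

Call:
carry_out:
  deltas:
    - [[0,0,0,0,0.2],[0,0,0,0,0.2],[0,0,0,0,0.2],[0,0,-0.25,0,0.2],[0,0,-0.5,0,0.4]]

```text
clock: 7.6
tool_pos: [0.6133, 0.1691, 0.2324]
orientation: [179.8, 0.2, -9.0]
force: [2.2, 1.3, 1.4]
opening: 0.0555
gripper_force: 0.0
```

Call:
carry_out:
  deltas:
    - [[0,0.25,-0.3,0,1],[0,0.35,-0.3,0,1],[0,0.35,-0.3,0,1],[0,0.35,-0.3,0,1],[0,0.35,-0.3,0,1]]

```text
clock: 8.1
tool_pos: [0.6029, 0.1009, 0.2917]
orientation: [180.0, 0.1, -9.0]
force: [0.5, 0.2, -0.1]
opening: 0.0866
gripper_force: 0.0
```

```bash
python3 look.py w4; python3 -c "
from fit import *
w=ctrl.snapshot('wrist');print(red(w));print(port(w,(.590,.0762)))"
```

```text
8.15 [0.6029 0.1012 0.2914] [179.9486   0.0925  -8.9536] 0.087152759641492 [ 27.8031  12.7092  -1.805   -0.0146 -75.5906  53.2469]
cap_center [473.7, 132.1] 0.83 [ 0.5913 -0.2238  0.024 ]
cap_center [437.0, 234.4] 0.81 [ 0.4332 -0.175   0.024 ]
cap_center [484.9, 2.9] 0.72 [ 0.7574 -0.2278  0.024 ]
tab_a_pad [438.2, 223.4] 0.85 [ 0.4622 -0.1652  0.042 ]
tab_a_pad [472.6, 134.9] 0.69 [ 0.5913 -0.2093  0.042 ]
tab_a_pad [493.9, 119.3] 0.58 [ 0.6085 -0.2371  0.042 ]
port_rim [278.7, 184.2] 0.69 [0.5871 0.073  0.126 ]
shutter_grip [193.9, 181.7] 0.83 [0.6104 0.1651 0.147 ]
(((0.6155171394348145, 0.16632406413555145), (0.02594006434082985, 0.07155972719192505), 85.25862121582031), 675)
{'in': (array([0.59046649, 0.07604264]), np.float64(0.03357462277408394), np.int64(89), np.float64(0.00018734111133018722)), 'out': (array([0.59013074, 0.07614742]), np.float64(0.04536806472147127), np.int64(90), np.float64(0.0001918518814924328))}
```

View pics/w4.png

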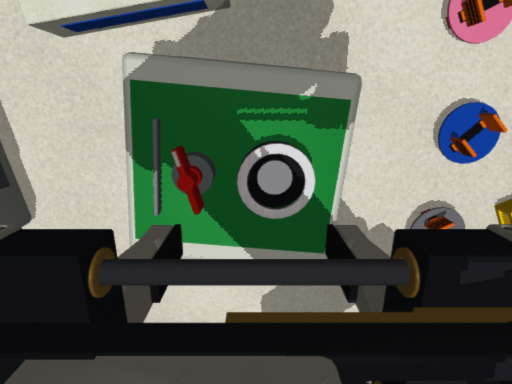

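Run:
```python
from fit import *
w=ctrl.snapshot("wrist");im=w["color"][130:230,150:300,::-1]
cv2.imwrite("pics/c1.png",cv2.resize(im,None,fx=5,fy=5,interpolation=cv2.INTER_CUBIC))
a,b=atz(w,(178,149),.162),atz(w,(200,212),.162);print(a,b,np.degrees(np.arctan2(*(a-b)[[1,0]])))
# project model wing at angles
K,R,t=w["camera_matrix"],np.array(w["R"]),np.array(w["t"])
for A in(-6,0,5,10,15):
  u=np.array([np.cos(np.radians(A)),np.sin(np.radians(A)),0])*.037
  o=[]
  for s in(1,-1):
    q=K@(R@(np.array([.6135,.1712,.162])+s*u)+t);o+=list(np.round(q[:2]/q[2]))
  print(A,o)
```

```text
[0.64987866 0.17017843 0.162     ] [0.58021833 0.16248756 0.162     ] 6.300236815099731
-6 [np.float64(181.0), np.float64(148.0), np.float64(189.0), np.float64(217.0)]
0 [np.float64(177.0), np.float64(149.0), np.float64(193.0), np.float64(216.0)]
5 [np.float64(174.0), np.float64(149.0), np.float64(196.0), np.float64(216.0)]
10 [np.float64(171.0), np.float64(150.0), np.float64(199.0), np.float64(215.0)]
15 [np.float64(168.0), np.float64(151.0), np.float64(201.0), np.float64(214.0)]
```

View pics/c1.png

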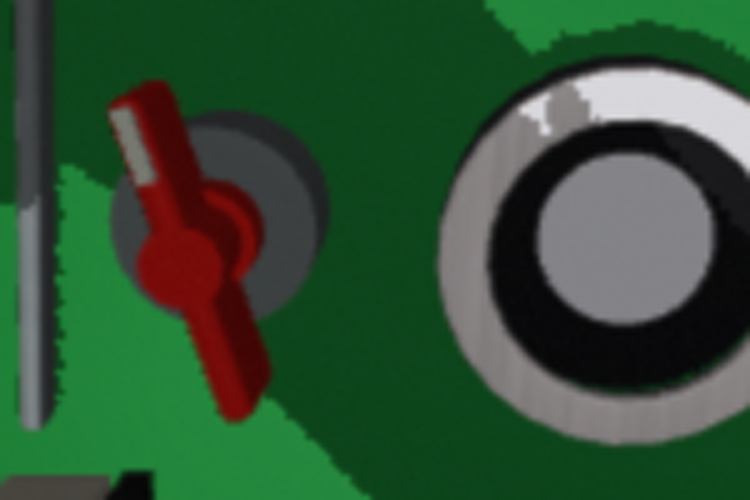

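The crop shows the wing's top face running from (174,151) to (196,213), which is a world angle of about 5°. That is only about 58° of travel, which isn't conclusive. I'll re-grip the wing itself, outboard of the hub, and push it on to its stop.

Call:
carry_out:
  deltas:
    - [[0.06,-0.2,0,-0.02,0],[0.119,-0.384,0,-0.039,0],[0.119,-0.384,0.2,-0.039,0],[0.119,-0.384,0.4,-0.039,0],[0.119,-0.384,0.4,-0.039,0]]

```text
clock: 8.95
tool_pos: [0.6354, 0.1724, 0.2061]
orientation: [179.8, 0.6, 5.1]
force: [-0.7, -0.9, -0.9]
opening: 0.0531
gripper_force: 0.0
```

Call:
carry_out:
  deltas:
    - [[0,0,0.2,0,0],[0,0,0.387,0,0],[0,0,0.387,0,0],[0,0,0.387,0,-1],[0,0,0.387,0,-1]]

```text
clock: 9.45
tool_pos: [0.6405, 0.1737, 0.1385]
orientation: [-179.9, -0.2, 5.1]
force: [-0.3, 0.5, 0.2]
opening: 0.033
gripper_force: 0.0
```

Call:
carry_out:
  deltas:
    - [[0,0,0,0,-1],[0,0,0,0,-1],[0,0,0,0,-1],[0,0,0,0,-1],[0,0,0,0,-1]]

```text
clock: 9.95
tool_pos: [0.6392, 0.1749, 0.1364]
orientation: [-179.9, -0.1, 5.1]
force: [-2.5, 6.4, 4.7]
opening: 0.0078
gripper_force: 30.0
```

Call:
carry_out:
  deltas:
    - [[0,0.005,0,0.006,-1],[0,0.011,0,0.014,-1],[-0.001,0.017,0,0.021,-1],[-0.002,0.0225,0,0.028,-1],[-0.002,0.0225,0,0.028,-1]]

```text
clock: 10.45
tool_pos: [0.6388, 0.1742, 0.1364]
orientation: [-179.6, -0.1, -4.9]
force: [-7.2, 21.2, 4.2]
opening: 0.0101
gripper_force: 33.7
```

```bash
python3 -c "
from fit import *
for i in range(4):
  w=ctrl.snapshot('wrist');o=ctrl.get_obs();print(o['tool_pos'],o['orientation'],o['force'],o['moment'])"
```

```text
[0.63880765 0.17420561 0.13643845] [-1.79574522e+02 -1.36094129e-01 -4.86718538e+00] [-6.9566549  20.37552987  4.76842976] [7.43545555 2.67396438 0.84109351]
[0.63882924 0.17419465 0.13643159] [-1.79578789e+02 -1.38164071e-01 -4.84721150e+00] [-7.03000229 19.27322072  4.42765845] [7.32385228 2.6991689  0.75498938]
[0.63881103 0.17421555 0.1364299 ] [-1.79578257e+02 -1.36525225e-01 -4.84232164e+00] [-7.11754287 20.75643881  4.39718242] [7.3465473  2.62603754 0.71303956]
[0.63883569 0.17421952 0.1364285 ] [-1.79581080e+02 -1.37717890e-01 -4.83929272e+00] [-6.30547014 19.93961885  4.01981227] [7.32215131 2.733841   0.79460174]
```

The tangential force is 20 N at 25 mm and the wing isn't moving, so the knob is at its stop. I'll release it and go to the cap.

Call:
carry_out:
  deltas:
    - [[0,-0.015,0,0,0],[0,-0.015,0,0,0],[0,-0.015,-0.2,0,0],[0,-0.015,-0.4,0,0],[0,-0.015,-0.6,0,0]]

```text
clock: 11.15
tool_pos: [0.6388, 0.1707, 0.2566]
orientation: [179.9, 0.0, -5.0]
force: [1.8, 0.0, 0.9]
opening: 0.0422
gripper_force: 0.0
```

Call:
carry_out:
  deltas:
    - [[-0.04,0.25,0,0,0.9],[-0.04,0.5,0,0,0.9],[-0.04,0.75,0,0,0.9],[-0.04,1,0,0,0.9],[-0.04,1,0,0,0.9]]

```text
clock: 11.65
tool_pos: [0.6123, -0.0326, 0.2557]
orientation: [179.9, -0.0, -5.3]
force: [-0.4, 0.3, 0.9]
opening: 0.0783
gripper_force: 0.0
```

Call:
carry_out:
  deltas:
    - [[-0.04,0.25,0,0,0.9],[-0.04,0.5,0,0,0.9],[-0.04,0.75,0,0,0.9],[-0.04,1,0,0,0.9],[-0.04,1,0,0,0.9]]

```text
clock: 12.15
tool_pos: [0.5866, -0.2308, 0.2549]
orientation: [179.9, 0.1, -5.3]
force: [0.3, 0.1, -1.7]
opening: 0.083
gripper_force: 0.0
```

```bash
cat >> fit.py <<'E'
def cap(w):
    h=cv2.cvtColor(w["color"],cv2.COLOR_RGB2HSV)
    b=((h[...,0]>100)&(h[...,0]<128)&(h[...,1]>120)&(h[...,2]>50)).astype(np.uint8)
    n,l,st,c=cv2.connectedComponentsWithStats(b);res=[]
    for i in range(1,n):
        if st[i,4]<800: continue
        q=np.argwhere(l==i)[:,::-1].astype(np.int32);hull=cv2.convexHull(q)
        W=np.array([atz(w,p[0],.020)[:2] for p in hull],np.float32)
        cc,r=cv2.minEnclosingCircle(W);res.append((st[i,4],cc,r,c[i]))
    o=((h[...,0]>3)&(h[...,0]<18)&(h[...,1]>150)&(h[...,2]>60)).astype(np.uint8)
    n,l,st,c=cv2.connectedComponentsWithStats(o)
    return res,[(st[i,4],c[i],atz(w,c[i],.038)) for i in range(1,n) if st[i,4]>60]
E
python3 look.py w5; python3 -c "
from fit import *
np.set_printoptions(precision=4,suppress=True)
w=ctrl.snapshot('wrist')
for r in cap(w): print(r)"
```

```text
12.2 [ 0.587  -0.2288  0.2548] [179.973    0.0513  -5.2929] 0.08334064194293571 [ -3.5553  15.4567  -2.8837   0.0268 -71.7116  88.254 ]
cap_center [228.2, 264.5] 0.91 [ 0.4336 -0.1783  0.024 ]
cap_center [244.5, 164.1] 0.6 [ 0.5871 -0.2192  0.024 ]
tab_a_pad [262.9, 15.6] 0.76 [ 0.7601 -0.2586  0.042 ]
tab_a_pad [218.7, 254.3] 0.53 [ 0.4622 -0.1694  0.042 ]
tab_a_pad [257.8, 151.4] 0.45 [ 0.6058 -0.239   0.042 ]
port_rim [383.2, 81.0] 0.25 [ 0.6742 -0.3619  0.126 ]
[(np.int32(2490), (0.589853823184967, -0.22094546258449554), 0.04460116848349571, array([250.2763, 160.4707]))]
[(np.int32(239), array([262.4812,  15.7573]), array([ 0.763, -0.251,  0.038])), (np.int32(216), array([224.9537,  33.6944]), array([ 0.7483, -0.2057,  0.038 ])), (np.int32(142), array([264.0282, 152.9437]), array([ 0.6041, -0.2406,  0.038 ])), (np.int32(183), array([236.8689, 175.7596]), array([ 0.5765, -0.2019,  0.038 ])), (np.int32(86), array([227.593 , 252.6628]), array([ 0.4628, -0.1764,  0.038 ])), (np.int32(65), array([234.4615, 287.3231]), array([ 0.4033, -0.1801,  0.038 ]))]
```

View pics/w5.png

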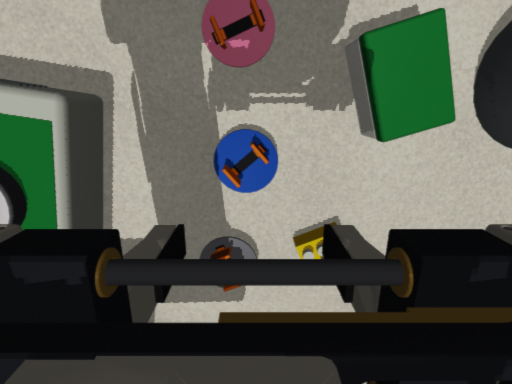

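The blue cap is at (246,160), with its tabs at (264,153) and (237,176). The pink cap at (238,25) and grey cap at (228,255) are clear of it. I'll turn to yaw 35.5°, descend part-way and re-measure.

Call:
carry_out:
  deltas:
    - [[0.011,-0.04,0.1,-0.023,1],[0.011,-0.04,0.25,-0.046,1],[0.011,-0.04,0.4,-0.069,1],[0.011,-0.04,0.5,-0.092,1],[0.011,-0.04,0.6,-0.113,1]]

```text
clock: 12.95
tool_pos: [0.5911, -0.2163, 0.1343]
orientation: [-180.0, 0.0, 36.1]
force: [-0.7, -0.1, 0.9]
opening: 0.0876
gripper_force: 0.0
```

```bash
python3 -c "
from fit import *
np.set_printoptions(precision=4,suppress=True)
w=ctrl.snapshot('wrist');w=ctrl.snapshot('wrist');o=ctrl.get_obs();print(o['tool_pos'],o['orientation'],o['opening'])
for r in cap(w): print(r)"
```

```text
[ 0.5894 -0.2161  0.1324] [-179.7924    0.1979   35.856 ] 0.08752444277688115
[(np.int32(4859), (0.5893478393554688, -0.22046984732151031), 0.04461408406496048, array([257.0873, 186.8234]))]
[(np.int32(373), array([366.7105,  27.7668]), array([ 0.7502, -0.2069,  0.038 ])), (np.int32(87), array([352.931 ,  31.5862]), array([ 0.7419, -0.2001,  0.038 ])), (np.int32(975), array([418.0451,  50.4615]), array([ 0.7626, -0.2507,  0.038 ])), (np.int32(303), array([231.4917, 193.9241]), array([ 0.5767, -0.2006,  0.038 ])), (np.int32(333), array([282.9399, 195.0901]), array([ 0.6039, -0.2391,  0.038 ]))]
```

Call:
carry_out:
  deltas:
    - [[-0.012,0.017,0.2,0.002,1],[-0.012,0.017,0.4,0.002,1],[-0.012,0.017,0.542,0.002,1],[-0.012,0.017,0.542,0.002,1],[-0.012,0.017,0.542,0.002,1]]

```text
clock: 13.55
tool_pos: [0.592, -0.2216, 0.0281]
orientation: [180.0, -0.0, 34.9]
force: [-0.1, -0.4, 1.1]
opening: 0.0879
gripper_force: 0.0
```

```bash
python3 -c "
from fit import *
np.set_printoptions(precision=4,suppress=True)
w=ctrl.snapshot('wrist');w=ctrl.snapshot('wrist');o=ctrl.get_obs();print(o['tool_pos'],o['orientation'],o['opening'],o['force'])
for r in cap(w): print(r)"
```

```text
[ 0.5929 -0.2219  0.0293] [179.8481  -0.1459  34.9277] 0.08748809936321163 [-0.2414 -0.1693 -0.1278]
[(np.int32(7096), (0.5899820327758789, -0.22022418677806854), 0.044438015669584274, array([248.4786, 205.7807])), (np.int32(918), (0.5790795683860779, -0.22802454233169556), 0.022650577127933502, array([249.378 , 252.5599]))]
[(np.int32(218), array([400.0826,   5.5596]), array([ 0.7307, -0.2079,  0.038 ])), (np.int32(1369), array([494.4558,  21.2579]), array([ 0.7511, -0.2481,  0.038 ])), (np.int32(746), array([207.315 , 238.2547]), array([ 0.5819, -0.198 ,  0.038 ])), (np.int32(676), array([287.8062, 237.4467]), array([ 0.6085, -0.2355,  0.038 ]))]
```

Call:
carry_out:
  deltas:
    - [[-0.009,-0.015,0.026,0,1],[-0.009,-0.015,0.026,0,1],[-0.009,-0.015,0.026,0,1],[-0.009,-0.015,0.026,0,0.5],[-0.009,-0.015,0.026,0,-1]]

```text
clock: 14.15
tool_pos: [0.5879, -0.2205, 0.0218]
orientation: [180.0, -0.0, 34.9]
force: [0.1, 0.0, -0.5]
opening: 0.077
gripper_force: 0.0
```

Call:
carry_out:
  deltas:
    - [[0,0,0,0,-1],[0,0,0,0,-1],[0,0,0,0,-1],[0,0,0,0,-1],[0,0,0,0,-1]]

```text
clock: 14.65
tool_pos: [0.5878, -0.2205, 0.0216]
orientation: [180.0, 0.0, 34.9]
force: [-3.1, 0.8, 10.0]
opening: 0.0371
gripper_force: 16.7
```

Call:
carry_out:
  deltas:
    - [[0,0,0,0,-1],[0,0,-0.1,0,-1],[0,0,-0.35,0,-1],[0,0,-0.6,0,-1],[0,0,-0.85,0,-1]]

```text
clock: 15.15
tool_pos: [0.5871, -0.2204, 0.1929]
orientation: [-180.0, 0.0, 34.9]
force: [1.4, -0.7, -1.7]
opening: 0.0365
gripper_force: 30.0
```

Call:
carry_out:
  deltas:
    - [[0,0,-0.2,0,-1],[0,0,-0.2,0,-1],[0,0,-0.2,0,-1],[0,0,-0.2,0,-1],[0,0,-0.2,0,-1]]

```text
clock: 15.65
tool_pos: [0.5869, -0.2203, 0.2296]
orientation: [-179.9, 0.1, 34.9]
force: [0.2, 1.0, -2.3]
opening: 0.0362
gripper_force: 30.0
```

```bash
cat >> fit.py <<'E'
def held(w,tz,dz=.0016):
    # visible front arc of the disc's top edge: fit circle of radius 45 mm at disc-top height
    from scipy.optimize import least_squares
    h=cv2.cvtColor(w["color"],cv2.COLOR_RGB2HSV)
    b=((h[...,0]>100)&(h[...,0]<128)&(h[...,1]>120)&(h[...,2]>40)).astype(np.uint8)
    n,l,st,c=cv2.connectedComponentsWithStats(b);i=1+np.argmax(st[1:,4]);m=l==i
    cols=np.where(m.any(0))[0];P=[]
    for u in cols: P.append((u,m[:,u].argmax()-.5))
    W=np.array([atz(w,p,tz-dz)[:2] for p in P])
    f=lambda x:np.linalg.norm(W-x[:2],axis=1)-.045
    r=least_squares(f,W.mean(0)-.0,loss="soft_l1",f_scale=.0005)
    return r.x,np.abs(r.fun).mean(),st[i]
E
python3 look.py w6; python3 -c "
from fit import *
np.set_printoptions(precision=4,suppress=True)
w=ctrl.snapshot('wrist');o=ctrl.get_obs();print(o['tool_pos'],o['orientation'],o['opening'],o['gripper_force'],o['force'])
T=np.array(o['tool_pos'])
for dz in(0,.0016,.004):
  c,e,st=held(w,T[2],dz);y=np.radians(o['orientation'][2]);d=c-T[:2];print(dz,c,e,st,'tool x,y',d@[np.cos(y),np.sin(y)],d@[np.sin(y),-np.cos(y)])"
```

```text
15.7 [ 0.587  -0.2204  0.2298] [-179.8882    0.1248   34.9375] 0.03642920570268499 [ -2.7745  16.0619  -5.3204  -0.013  -68.7847 127.7166]
cap_center [165.7, 238.0] 0.98 [ 0.4339 -0.1781  0.024 ]
cap_center [255.1, 238.3] 0.6 [ 0.505  -0.2806  0.024 ]
cap_center [340.3, 50.9] 0.57 [ 0.7563 -0.2246  0.024 ]
tab_a_pad [369.8, 58.2] 0.95 [ 0.7641 -0.2537  0.042 ]
tab_a_pad [286.4, 248.3] 0.72 [ 0.5243 -0.3183  0.042 ]
tab_a_pad [168.1, 223.5] 0.69 [ 0.4647 -0.1702  0.042 ]
tab_a_pad [221.6, 246.4] 0.19 [ 0.4768 -0.2455  0.042 ]
[ 0.5876 -0.2205  0.231 ] [-179.9706    0.0376   34.9384] 0.036682528686064024 29.96769905090332 [-0.3577 -1.3902 -0.7939]
0 [ 0.5891 -0.2203] 0.0003192819465767256 [ 181  164  145   73 6758] tool x,y 0.001283460564569261 0.0006711052769173228
0.0016 [ 0.5888 -0.2205] 0.0002539037427272182 [ 181  164  145   73 6758] tool x,y 0.0010145312204829788 0.0006569139454276459
0.004 [ 0.5885 -0.2207] 0.00017503205473410442 [ 181  164  145   73 6758] tool x,y 0.0006246444997345901 0.0006292076892890198
```

View pics/w6.png

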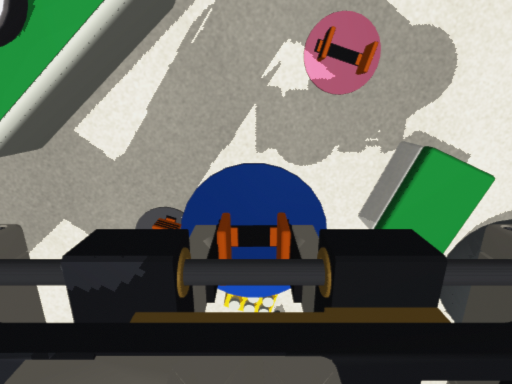

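The cap is held with both tabs pinched (opening 36.5 mm), and its disc is centred near (254,225). Its offset from the tool is about 1 mm. I'll carry it over the port.

Call:
carry_out:
  deltas:
    - [[0.1,-0.15,0,0,-1],[0.22,-0.31,0,0,-1],[0.34,-0.48,0,0,-1],[0.428,-0.606,0,0,-1],[0.428,-0.606,0,0,-1]]

```text
clock: 16.45
tool_pos: [0.5887, -0.0689, 0.2317]
orientation: [-180.0, -0.0, 35.1]
force: [0.2, -0.9, -1.7]
opening: 0.0364
gripper_force: 30.0
```

Call:
carry_out:
  deltas:
    - [[0.12,-0.16,0,0,-1],[0.24,-0.33,0,0,-1],[0.35,-0.5,0.0,0,-1],[0.428,-0.606,0.1,0,-1],[0.428,-0.606,0.2,0,-1]]

```text
clock: 16.95
tool_pos: [0.5899, 0.0792, 0.1916]
orientation: [180.0, -0.1, 35.1]
force: [0.3, -0.3, -1.5]
opening: 0.0364
gripper_force: 30.0
```

```bash
cat > m.py <<'E'
from fit import *
np.set_printoptions(precision=4,suppress=True)
for i in range(4): w=ctrl.snapshot('wrist')
o=ctrl.get_obs();print(o['clock'],o['tool_pos'],o['orientation'],o['opening'],o['gripper_force'],o['force'])
T=np.array(o['tool_pos']);c,e,st=held(w,T[2]);y=np.radians(o['orientation'][2]);A=np.array([[np.cos(y),np.sin(y)],[np.sin(y),-np.cos(y)]])
print('cap',c,e,'to port (tool x,y scaled)',A@(np.array([.5903,.0761])-c)/.2,'held',A@(c-T[:2]))
E
python3 m.py
```

```text
17.15 [0.5893 0.0757 0.1918] [179.9795   0.0546  34.9414] 0.03658450908244671 29.96806561946869 [ 0.2507 -0.4692 -1.0352]
cap [0.5902 0.0761] 0.0003561479460241688 to port (tool x,y scaled) [0.0006 0.0004] held [0.0009 0.0002]
```

Call:
carry_out:
  deltas:
    - [[0,0,0.08,0,-1],[0,0,0.15,0,-1],[0,0,0.2,0,-1],[0,0,0.2,0,-1],[0,0,0.2,0,-1]]

```text
clock: 17.65
tool_pos: [0.5898, 0.0759, 0.1524]
orientation: [180.0, -0.0, 34.9]
force: [0.5, -0.1, -1.1]
opening: 0.0366
gripper_force: 30.0
```

```bash
python3 m.py
```

```text
17.85 [0.5897 0.0763 0.1524] [179.9795  -0.0726  34.9395] 0.03683742429707125 29.967893958091736 [ 0.2529  0.9606 -0.8235]
cap [0.5911 0.0763] 0.00019685654361577807 to port (tool x,y scaled) [-0.0039 -0.0015] held [0.0011 0.0008]
```

Call:
carry_out:
  deltas:
    - [[-0.003,-0.001,0.02,0,-1],[-0.003,-0.001,0.04,0,-1],[-0.003,-0.001,0.06,0,-1],[-0.003,-0.001,0.075,0,-1],[-0.003,-0.001,0.085,0,-1]]

```text
clock: 18.35
tool_pos: [0.5885, 0.076, 0.134]
orientation: [-180.0, 0.0, 34.9]
force: [-0.3, 0.1, -1.6]
opening: 0.0362
gripper_force: 30.0
```

Call:
carry_out:
  deltas:
    - [[0,0,0.005,0,-1],[0,0,0.01,0,-1],[0,0,0.015,0,-1],[0,0,0.02,0,-1],[0,0,0.02,0,-1]]

```text
clock: 18.85
tool_pos: [0.5888, 0.0761, 0.1318]
orientation: [180.0, -0.0, 35.0]
force: [-3.9, 0.1, 7.9]
opening: 0.0361
gripper_force: 30.0
```

Contact came at 0.1318, which is the seated height. I'll press lightly, release and retreat.

Call:
carry_out:
  deltas:
    - [[0,0,0.007,0,-1],[0,0,0.007,0,-1],[0,0,0.007,0,0.55],[0,0,0.007,0,0.55],[0,0,0.0,0,0.55]]

```text
clock: 19.35
tool_pos: [0.5889, 0.0761, 0.1312]
orientation: [180.0, -0.1, 34.9]
force: [-0.8, -0.4, -0.3]
opening: 0.0552
gripper_force: 0.0
```

Call:
carry_out:
  deltas:
    - [[0,0,0,0,0.55],[0,0,0,0,0.55],[0,0,-0.1,0,0.55],[0,0,-0.3,0,0.55],[0,0,-0.5,0,0.55]]

```text
clock: 19.85
tool_pos: [0.5882, 0.0759, 0.231]
orientation: [-180.0, 0.1, 34.9]
force: [1.4, 0.2, 0.9]
opening: 0.0676
gripper_force: 0.0
```

Call:
carry_out:
  deltas:
    - [[-0.1,0,-0.25,0,0.55],[-0.3,0,-0.25,0,0.55],[-0.3,0,-0.25,0,0.55],[-0.3,0,-0.25,0,0.55],[-0.3,0,-0.25,0,0.55]]

```text
clock: 20.35
tool_pos: [0.5396, 0.0418, 0.2802]
orientation: [-180.0, 0.0, 34.9]
force: [0.0, 0.8, 0.1]
opening: 0.0679
gripper_force: 0.0
```

```bash
python3 look.py w7
python3 - <<'E'
from fit import *
w=ctrl.snapshot("wrist");res,tabs=cap(w)
K,R,t=w["camera_matrix"],np.array(w["R"]),np.array(w["t"])
for a,c,r,px in res: print(a,c,r,px)
h=cv2.cvtColor(w["color"],cv2.COLOR_RGB2HSV)
b=((h[...,0]>100)&(h[...,0]<128)&(h[...,1]>120)&(h[...,2]>40)).astype(np.uint8)
n,l,st,cc=cv2.connectedComponentsWithStats(b);i=1+np.argmax(st[1:,4])
hull=cv2.convexHull(np.argwhere(l==i)[:,::-1].astype(np.int32))
for z in(.130,.143): print(z,cv2.minEnclosingCircle(np.array([atz(w,p[0],z)[:2] for p in hull],np.float32)))
for a,p,_ in tabs: print(a,p,atz(w,p,.148))
E
```

```text
20.4 [0.5397 0.042  0.2799] [-179.9853    0.0608   34.9477] 0.06764523395840698 [ 25.1953   6.1374 -11.3128  -0.0044 -72.6122  99.7537]
cap_center [492.5, 141.6] 0.76 [ 0.7582 -0.225   0.024 ]
cap_center [283.0, 120.3] 0.74 [0.6099 0.0394 0.024 ]
cap_center [254.4, 119.3] 0.66 [0.588  0.0731 0.024 ]
tab_a_pad [278.0, 121.8] 0.78 [0.6042 0.0458 0.042 ]
tab_a_pad [229.1, 119.2] 0.69 [0.5694 0.1016 0.042 ]
shutter_grip [183.7, 41.0] 0.89 [0.6129 0.1701 0.147 ]
4278 (0.8271278142929077, -0.08154519647359848) 0.09088343381881714 [465.80411407  31.66058906]
4682 (0.5848644971847534, 0.07217751443386078) 0.060735706239938736 [253.62195643 118.73344724]
0.13 ((0.5899279713630676, 0.07587850093841553), 0.04480382800102234)
0.143 ((0.5905367136001587, 0.07631541788578033), 0.042916640639305115)
272 [230.02573529 122.45220588] [0.5766197  0.09502004 0.148     ]
281 [277.61209964 121.77580071] [0.60398775 0.05697158 0.148     ]
99 [476.74747475 138.60606061] [ 0.70495915 -0.11626181  0.148     ]
144 [490.70138889 141.125     ] [ 0.71125416 -0.12965009  0.148     ]
155 [507.06451613 151.89032258] [ 0.71335986 -0.15161642  0.148     ]
217 [319.83410138 300.96313364] [ 0.46473904 -0.10801793  0.148     ]
```

View pics/w7.png

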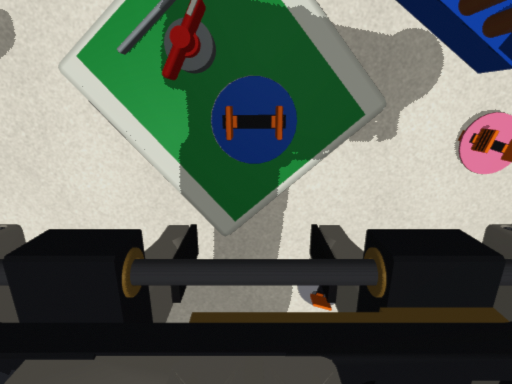

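The cap is centred at (254,119), and its disc radius at z = 0.130 fits 45 mm, so it is seated. The tabs are 47 mm apart, the same spacing as when free. The knob is at its stop.

```bash
python3 -c "
from plant import ctrl
print(ctrl.close_job())"
```

```text
the job is handed in; nothing more can be done
None
```

I turned the shutter knob clockwise to its stop and fitted the blue cap flat on the collar with both tabs sprung out; the job was handed in at about 20 s, but the interface gave no verdict.

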